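# Flip the order flag at the grocery packing bench

## Task

At this packing bench each order crate has a hinged flag on the stand in front of it. Find the crate that has the goods in it and, pushing with a fingertip and not gripping, flip its flag all the way over its hinge from the near side to the far side, so that it lies flat with its disc face up. Leave the empty crate's flag and everything else on the bench as they are.

Things in the scene. Friction and masses are not known exactly. Their poses are not given: they have to be found in the camera images.
- stand_left: Fixed left stand (y > 0), base plate 130x74x10 mm. Origin: centre of its underside on the table; x from near (robot) to far side, y along the hinge, z up. Hinge line parallel to y, 100 mm above the origin, between cheeks at y +-33 mm (8 mm thick, 104 mm high). Props under the paddle at x +-36 mm (8 thick, 28 wide, 95 high); the space under the paddle's outer 40 mm is open.
- flag_left (a joint): Angle of the left paddle, rad: 0 = lying level to the near side (stand -x), pi/2 = pointing up, pi = lying level to the far side (stand +x), where it stops. Starts at 0 to 0.3. The hinge is stiff (0.07 N m, about 1 N at the free edge): the paddle stays at any angle where it is left and does not fall over by itself.
- flag_left_edge (a point): Middle of the free edge of the left paddle, a white plate 80 mm from hinge line to free edge, 48 mm wide, 6 mm thick, centred on the hinge line. This point is at mid thickness. A grey bar mark (14 x 36 mm) is on the face that looks up at the start (being packed), a round grey disc mark (36 mm) on the face that looks down at the start (packed).
- stand_right: Fixed right stand (y < 0), base plate 130x74x10 mm. Origin: centre of its underside on the table; x from near (robot) to far side, y along the hinge, z up. Hinge line parallel to y, 100 mm above the origin, between cheeks at y +-33 mm (8 mm thick, 104 mm high). Props under the paddle at x +-36 mm (8 thick, 28 wide, 95 high); the space under the paddle's outer 40 mm is open.
- flag_right (a joint): Angle of the right paddle, rad: 0 = lying level to the near side (stand -x), pi/2 = pointing up, pi = lying level to the far side (stand +x), where it stops. Starts at 0 to 0.3. The hinge is stiff (0.07 N m, about 1 N at the free edge): the paddle stays at any angle where it is left and does not fall over by itself.
- flag_right_edge (a point): Middle of the free edge of the right paddle, a white plate 80 mm from hinge line to free edge, 48 mm wide, 6 mm thick, centred on the hinge line. This point is at mid thickness. A grey bar mark (14 x 36 mm) is on the face that looks up at the start (being packed), a round grey disc mark (36 mm) on the face that looks down at the start (packed).
- crate_packed: Open black crate, 120 (x) x 200 (y) x 85 mm high, walls 5 mm, that holds the goods. It stands behind (beyond, +x of) one of the two marker stands, left or right, and belongs to that stand. Origin: centre of its underside.
- crate_empty: The same crate without anything in it, behind the other stand. Origin: centre of its underside.
- carton: Cardboard carton 65 x 55 x 125 mm, upright in the packed crate. Origin: centre of its underside.
- jar: Jar, 64 mm diameter, 105 mm high, upright in the packed crate. Origin: centre of its underside.
- can: Can, 66 mm diameter, 110 mm high, standing on the table to the right of the right stand. Origin: centre of its underside.
- tape: Roll of clear tape lying flat, 60 mm diameter, 24 mm high, on the table between the stands. Origin: centre of its underside.
- bottle: Upright white bottle, 48 mm diameter, 130 mm high, on the table between the stands. Origin: centre of its underside.
- label_box: Small cardboard box 60 x 90 x 50 mm on the table to the left of the left stand. Origin: centre of its underside.
There are look-alikes about, which are no part of the job. Leave any green or red look-alike of the stand_right alone.

How it is judged:
By the outcome, as a careful person would: the job done as asked, in the order asked, and still so for the second after the job is handed in, with the robot touching nothing.
It also fails if it takes over 40 s, if anything falls off the work surface, if the arm or the gripper's body presses on something with over 40 N, if the wrist force passes 120 N, or if a joint passes its speed limit or range.

## Robot

A 6-joint arm with a two-finger parallel gripper is mounted at the origin on the work surface. World frame = base frame: x ahead of the robot, y to its left, z up, the work surface at z = 0. Lengths are in m, angles in degrees, forces in N, time in s.
With the tool pointing down it reaches from about 0.25 to 0.725 m from the base axis. Payload 9.7 kg.
Tool frame: the origin (TCP) lies at the very end of the fingers, on their centre line; the grasp point (between the pads) lies 19 mm behind it (bot.pinch_z is the distance from the TCP to the grasp point, in m); x points along the fingers, z is the direction in which the jaws open and shut, and the axes are right-handed (so a half turn about x gives the same grasp; the last joint's range is limited). The gripper opens to 85 mm and grips with 20 to 120 N. Pads are 22 mm wide; open, the fingers measure 114 mm over their backs; the gripper's body (76 mm by 85 mm) begins 54 mm behind the grasp point. The pads swing forward as they close: fully open they stand 13 mm farther back than shut.
Start: joints at [-66.177, 4.979, 10.078, 95.1, 0, 90], TCP at [0.222, -0.503, 0.231] pointing down, gripper open.
Joint ranges: [-179.16, 179.16], [-48.56, 103.87], [-65.8, 70.77], [-126.05, 130.52], [-82.76, 87.17], [-180, 180]. Speed limits (degrees/s): [127.2, 127.2, 147.25, 180, 180, 180].

## Interface

Orientations are given as [roll, pitch, yaw] about the fixed x, y, z axes, in that order (R = Rz(yaw) Ry(pitch) Rx(roll)).
In Python, from workcell import bot gives the robot as it stands.
- The arm moves only by the tool play_rows, never from a script. Its argument "rows" is a list of rows, each a list of 3 entries, a list of its own where there are three numbers: the shift along the tool's x, y, z in cm, then the turn about the tool's x in degrees, then the finger opening in cm, from 0 to 8.54. A call has 1 to 12 rows; each row is the pose to reach, as a shift and turn from the pose commanded when the call began, along the tool's axes at that moment; what a row does not reach only later rows make up. A row lasts 1/12 s, in which the tool goes at most 41.7 mm and 7.16 degrees, less where a joint would pass 70% of its speed; a pose out of reach is approached as far as the arm can. A call with a gripper value outside its range is refused whole. The fingers move at their own pace and stop on an object; "squeeze" is the grip in N (left out, the last holds). Time passes only in rows, so rows that repeat a pose let the fingers close. It gives the time, the measured TCP pose, the force and the opening at its end, in the units of the state.
- bot.get_obs(): the state, without advancing time (a new reading comes with each control period).
- bot.camera(name): name is "scene" or "top" or "wrist"; returns (picture, depth): 384x512x3 uint8, blue, green, red; 384x512 float32, m along the optical axis (not along the pixel's ray), 0 where there is no reading.
- bot.camera_model(name): a dict with "fx", "fy", "cx", "cy" (pixels), "k1" (the pictures are not rectified: a ray, as slopes to the right and down, at radius r is drawn at 1 + k1 r^2 times it, then the intrinsics apply), "origin" and "attitude" of the camera in the world; the wrist camera has in their place "mount" (4x4, takes a point from camera to tool coordinates, whose origin is the TCP and whose axes are the tool frame's). Camera axes: x right, y down, z forward; pixel columns grow to the right and rows downward; lengths in m; the calibration is good to about 2 mm. A picture is of the moment at which its call begins: read the wrist's pose just before it. camera_model takes no time and is no camera call.
- bot.job_done(): hands the job in, once; it reports no verdict.
The state is a dict: "time": time; "q": joint angles; "qd": joint speeds; "joint_efforts": joint torques, N m; "ee_pos": TCP position; "tcp_rot": TCP orientation; "wrist_force": force on the tool from outside, world axes, zero at the start; "torque": the same for the moment, N m; "opening": finger opening in m.
Only numpy, scipy, OpenCV 4.12 (cv2) and the standard library are available. Lean on these libraries where they do the work, as an engineer would, in place of code of your own. Each camera call takes 0.05 s, during which the arm holds its last target.

## Working session

There is one attempt and no reset: what is moved stays moved. The work goes in short steps, Python scripts to look and compute and a tool call to move; the robot and the scene stay as the last step left them, time stands still between calls to the robot, and variables do not carry over. Pictures are saved under pics/ and viewed, and the job is handed in when it is done.

Besides the shell and the picture viewer there is one more tool, called after ">>>" as name([rows], argument=value, ...), one row to a line, values as JSON. play_rows: Moves the arm, as the interface text tells. Its arguments: {"type":"object","properties":{"rows":{"type":"array"},"squeeze":{"type":"number"}},"required":["rows"]}

```bash
mkdir -p pics; ls
python3 - <<'E'
from workcell import bot
import cv2,numpy as np
for n in ["scene","top"]:
    p,d=bot.camera(n); cv2.imwrite(f"pics/{n}1.png",p); np.save(f"{n}1.npy",d)
    print(n,bot.camera_model(n))
print(bot.camera_model("wrist"));print(bot.get_obs())
E
```

```text
pics
scene {'fx': 363.98498972561964, 'fy': 363.98498972561964, 'cx': 257.7774640356797, 'cy': 187.22181330477906, 'k1': -0.09095020268935278, 'origin': array([ 1.17350505, -0.21912408,  0.78601647]), 'attitude': array([-135.29854887,   -0.44934995,   71.77125898])}
top {'fx': 357.2237258214174, 'fy': 357.2237258214174, 'cx': 250.16775187099267, 'cy': 196.69758891648766, 'k1': -0.09111143093096158, 'origin': array([0.41391712, 0.00230867, 1.19487641]), 'attitude': array([-174.37735534,   -0.89131583,  -88.39638777])}
{'fx': 315.8201851952791, 'fy': 315.8201851952791, 'cx': 257.71362473877673, 'cy': 191.67775201253372, 'k1': -0.0872869139039478, 'mount': array([[-5.20151146e-04, -3.06642265e-01,  9.51824695e-01,
        -1.42661809e-01],
       [ 1.21500361e-03, -9.51824315e-01, -3.06641478e-01,
         7.88989412e-02],
       [ 9.99999127e-01,  9.96970529e-04,  8.67663969e-04,
         1.53089700e-04],
       [ 0.00000000e+00,  0.00000000e+00,  0.00000000e+00,
         1.00000000e+00]])}
{'time': 0.1, 'q': array([-6.61767138e+01,  5.01065664e+00,  1.00392271e+01,  9.50983588e+01,
       -8.52602586e-04,  8.99997941e+01]), 'qd': array([-0.02547079, -0.08164673,  0.12297148, -0.01399584,  0.00873922,
       -0.03995114]), 'joint_efforts': array([ 7.88835478e-04, -5.21562016e+01,  4.65653729e+01,  1.59567478e-02,
        5.02622379e-05,  1.28477700e-05]), 'ee_pos': array([ 0.22207299, -0.50296365,  0.23063006]), 'tcp_rot': array([-179.30025978,   89.93020645,  114.52323283]), 'wrist_force': array([ 0.85773318, -0.12478165,  0.22565317]), 'torque': array([-0.07269737, -0.04350989,  0.00611822]), 'opening': 0.0850897001514353}
```

View pics/scene1.png

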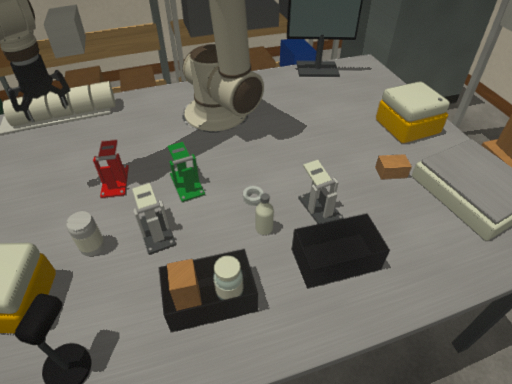

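View pics/top1.png

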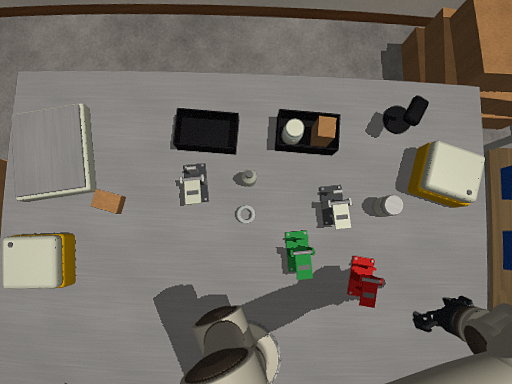

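The goods (carton and jar) are in the crate at top px (308,132), behind the right stand at (335,207). So I flip the right white flag. Green stand at (298,253) and red at (365,280) lie between it and the robot, and the can is at (390,205). Next I measure the stand.

```bash
cat > h.py <<'E'
import numpy as np,cv2
from scipy.spatial.transform import Rotation as R
def pts(m,d,T=None):
    v,u=np.mgrid[0:384,0:512]
    K=np.array([[m['fx'],0,m['cx']],[0,m['fy'],m['cy']],[0,0,1]])
    uv=np.stack([u,v],-1).reshape(-1,1,2).astype(float)
    r=cv2.undistortPoints(uv,K,np.array([m['k1'],0,0,0.])).reshape(384,512,2)
    P=np.dstack([r*d[...,None],d])
    if T is None: return P@R.from_euler('xyz',m['attitude'],degrees=True).as_matrix().T+m['origin']
    return P@T[:3,:3].T+T[:3,3]
E
python3 - <<'E'
from workcell import bot
from h import *
for n,b in [("top",(305,355,175,240)),("scene",(125,185,175,255))]:
    p=cv2.imread(f"pics/{n}1.png");P=pts(bot.camera_model(n),np.load(f"{n}1.npy"))
    x0,x1,y0,y1=b
    c=p[y0:y1,x0:x1];cv2.imwrite(f"pics/{n}crop.png",cv2.resize(c,None,fx=8,fy=8,interpolation=cv2.INTER_CUBIC)[:600,:800])
    q=P[y0:y1,x0:x1]; 
    m=(c.min(2)>150)&(q[...,2]>.05)
    print(n,"white",m.sum(),q[m].mean(0),q[m].min(0),q[m].max(0))
    m=(q[...,2]>.03)&(q[...,2]<.2)&(np.abs(q[...,0]-.47)<.15)
    pl=(q[...,2]>.004)&(q[...,2]<.02)
    r=cv2.minAreaRect(((q[...,:2][m|pl])*1000).astype(np.float32).reshape(-1,1,2)); print("foot",r)
    print("hi",q[m].min(0),q[m].max(0))
    # paddle points
    m=(c.min(2)>130)&(q[...,2]>.08)&(q[...,2]<.16)
    w=q[m]; print(len(w)); 
    C=w.mean(0);U,S,V=np.linalg.svd(w-C);print(C,S,V)
p=cv2.imread("pics/top1.png");P=pts(bot.camera_model("top"),np.load("top1.npy"))
for uv in [(298,253),(365,280),(390,205),(335,225),(335,190),(308,132),(245,214),(246,178),(440,315)]: print(uv,P[uv[1],uv[0]].round(3))
E
```

```text
top white 364 [ 0.47760938 -0.29294617  0.10857933] [ 0.41391712 -0.32500236  0.09195117] [0.55206874 0.00230867 1.19487641]
foot ((505.55816650390625, -279.44635009765625), (216.4324493408203, 168.145751953125), 1.2584807872772217)
hi [ 0.43286672 -0.32500236  0.03084508] [ 0.55206874 -0.24940327  0.11273277]
403
[ 0.48059439 -0.29313399  0.10544273] [0.60863359 0.33025211 0.05103617] [[-0.9888969  -0.13123972  0.06970699]
 [-0.13144466  0.99132212  0.00165864]
 [ 0.06931976  0.00752239  0.99756613]]
scene white 348 [ 0.48031615 -0.29215092  0.10646308] [ 0.43405886 -0.32335693  0.09338051] [ 1.17350505 -0.21912408  0.78601647]
foot ((436.70367431640625, -289.69842529296875), (197.108642578125, 300.1751403808594), 76.02523803710938)
hi [ 0.35840529 -0.32335693  0.03008946] [ 0.55764375 -0.17856562  0.11025012]
414
[ 0.48370515 -0.29208314  0.10414541] [0.60757517 0.32496434 0.03522354] [[ 0.99111658  0.10857726 -0.07680429]
 [-0.10909946  0.99402738 -0.00262377]
 [ 0.07606068  0.01097977  0.99704274]]
(298, 253) [ 0.354 -0.162  0.106]
(365, 280) [ 0.276 -0.37   0.105]
(390, 205) [ 0.508 -0.445  0.114]
(335, 225) [ 0.442 -0.274  0.109]
(335, 190) [ 0.552 -0.277  0.093]
(308, 132) [ 0.76  -0.205  0.009]
(245, 214) [0.473 0.003 0.   ]
(246, 178) [0.58  0.003 0.098]
(440, 315) [ 0.228 -0.465  0.366]
```

View pics/topcrop.png

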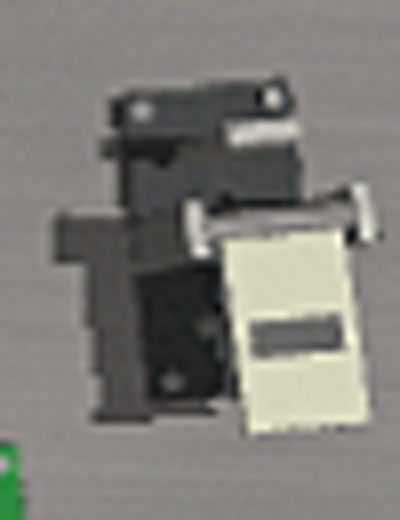

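View pics/scenecrop.png

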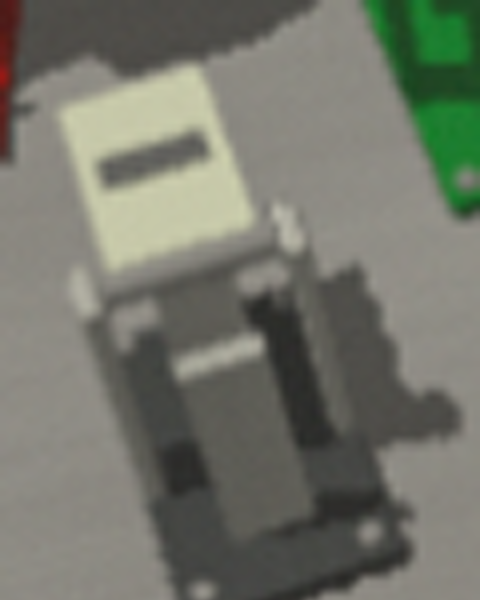

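Run:
```python
from workcell import bot
from h import *
out=[]
for n,b in [("top",(305,355,175,240)),("scene",(125,185,175,255))]:
    p=cv2.imread(f"pics/{n}1.png");P=pts(bot.camera_model(n),np.load(f"{n}1.npy"))
    x0,x1,y0,y1=b;c=p[y0:y1,x0:x1].astype(int);q=P[y0:y1,x0:x1]
    m=(c[...,1]-c[...,0]>12)&(c[...,1]>140)&(q[...,2]>.07)&(q[...,2]<.2)
    w=q[m];C=w.mean(0);U,S,V=np.linalg.svd(w-C,full_matrices=False);nrm=V[2]*np.sign(V[2][2])
    r=cv2.minAreaRect((w[:,:2]*1000).astype(np.float32).reshape(-1,1,2));print(n,m.sum(),C,nrm,r,cv2.boxPoints(r).tolist())
    print("z near/far",w[w[:,0]<C[0]-.025][:,2].mean(),w[w[:,0]>C[0]+.025][:,2].mean())
    # end caps of the hinge/cheeks (top ~ z .104)
    m2=(c.min(2)>150)&~cv2.dilate(m.astype(np.uint8),np.ones((3,3))).astype(bool)&(q[...,2]>.06)&(q[...,2]<.2)
    k,l,st,ce=cv2.connectedComponentsWithStats(m2.astype(np.uint8))
    for i in range(1,k):
        if st[i,4]>3: print(st[i],q[l==i].mean(0).round(4))
```

```text
top 314 [ 0.47075774 -0.29421666  0.10605324] [ 0.05109827 -0.00131705  0.99869276] ((470.3851623535156, -294.0915832519531), (74.65837097167969, 48.33464431762695), 7.402527332305908) [[430.2533874511719, -274.9351501464844], [436.4808044433594, -322.8669738769531], [510.5169372558594, -313.2480163574219], [504.2895202636719, -265.3161926269531]]
z near/far 0.10766263638112049 0.10458862100108786
[29 15  8  3 16] [ 0.5489 -0.2841  0.0961]
[44 23  3  7 13] [ 0.5171 -0.3216  0.1055]
[23 25  3  7 11] [ 0.5082 -0.256   0.1047]
[34 27  6  1  6] [ 0.5134 -0.2941  0.1063]
scene 376 [ 0.47851233 -0.2923729   0.10451336] [0.07191972 0.00332637 0.99740488] ((494.5345764160156, -292.43048095703125), (119.16780090332031, 68.45408630371094), 11.080911636352539) [[429.4832458496094, -270.29327392578125], [442.6398010253906, -337.47113037109375], [559.5859375, -314.56768798828125], [546.4293212890625, -247.38983154296875]]
z near/far 0.10681154075567609 0.10201786614329124
```

Run:
```python
from workcell import bot
from h import *
o=bot.get_obs();M=R.from_euler('xyz',o['tcp_rot'],degrees=True).as_matrix();print(M.round(3))
print("yaw of tool y,z",np.degrees(np.arctan2(M[1,1],M[0,1])),np.degrees(np.arctan2(M[1,2],M[0,2])))
for t in (-30,30):
    N=M@R.from_euler('x',t,degrees=True).as_matrix();print(t,np.degrees(np.arctan2(N[1,1],N[0,1])),np.degrees(np.arctan2(N[1,2],N[0,2])))
tgt=np.array([.395,-.304,.20]);print("shift cm",M.T@(tgt-o['ee_pos'])*100)
P=pts(bot.camera_model("top"),np.load("top1.npy"))
# height map region obstacles z>.06 between
m=(P[...,2]>.05)&(P[...,2]<.2)&(P[...,0]>.2)&(P[...,0]<.43)&(P[...,1]>-.45)&(P[...,1]<-.1)
for a,b in((-.45,-.27),(-.27,-.1)):
    w=P[m&(P[...,1]>a)&(P[...,1]<b)];print(w.min(0),w.max(0))
```

```text
[[-0.001  0.915  0.404]
 [ 0.001  0.404 -0.915]
 [-1.    -0.    -0.001]]
yaw of tool y,z 23.823493125873387 -66.17650791232181
-30 53.82347446500425 -36.176489251445304
30 -6.176488732354507 -96.17652605410017
shift cm [  3.07631034  23.85585521 -11.21246366]
[ 0.20009431 -0.4247171   0.05042735] [ 0.31835927 -0.34812833  0.11009366]
[ 0.27553973 -0.2109059   0.05124307] [ 0.3968012  -0.13768945  0.11249614]
```

>>> play_rows([
  [[0.2,1.2,-0.6],1,4],
  [[0.4,3,-1.4],3,2],
  [[0.7,5.4,-2.5],5,0],
  [[1,8,-3.8],7,0],
  [[1.3,10.8,-5.1],9,0],
  [[1.7,13.5,-6.4],11,0],
  [[2,16.2,-7.6],13,0],
  [[2.3,18.6,-8.7],15,0],
  [[2.6,20.8,-9.8],16.3,0],
  [[2.8,22.6,-10.6],16.3,0],
  [[3,23.6,-11.1],16.3,0],
  [[3,23.9,-11.2],16.3,0],
], squeeze=60)

```text
time: 1.1
ee_pos: [0.3962, -0.3029, 0.2007]
tcp_rot: [-143.3, 89.9, 134.4]
wrist_force: [-0.8, 0.7, -0.3]
opening: -0.0002
```

Run:
```python
from workcell import bot
from h import *
o=bot.get_obs();print(o)
p,d=bot.camera("wrist");cv2.imwrite("pics/w1.png",p);np.save("w1.npy",d)
M=np.eye(4);M[:3,:3]=R.from_euler('xyz',o['tcp_rot'],degrees=True).as_matrix();M[:3,3]=o['ee_pos'];print(M.round(3))
c=bot.camera_model("wrist");P=pts(c,d,M@c['mount']);np.save("w1P.npy",P)
```

```text
{'time': 1.1, 'q': array([-3.74034798e+01, -2.51919375e+00, -9.53518042e-01,  9.16250865e+01,
        8.59443625e-03,  1.34953935e+02]), 'qd': array([ 2.05332507,  1.02361126,  1.52198606,  0.36499896, -0.57127655,
        2.39503413]), 'joint_efforts': array([  0.79783771, -44.58533764,  46.82677746,  -0.08384298,
         0.09272771,   0.27757932]), 'ee_pos': array([ 0.39618986, -0.30289433,  0.20065582]), 'tcp_rot': array([-143.27744215,   89.93997083,  134.36513811]), 'wrist_force': array([-0.84164145,  0.72354987, -0.3138589 ]), 'torque': array([0.01481829, 0.01212817, 0.05354949]), 'opening': -0.0001676720160412764}
[[-0.001  0.991  0.133  0.396]
 [ 0.001  0.133 -0.991 -0.303]
 [-1.    -0.001 -0.001  0.201]
 [ 0.     0.     0.     1.   ]]
```

View pics/w1.png

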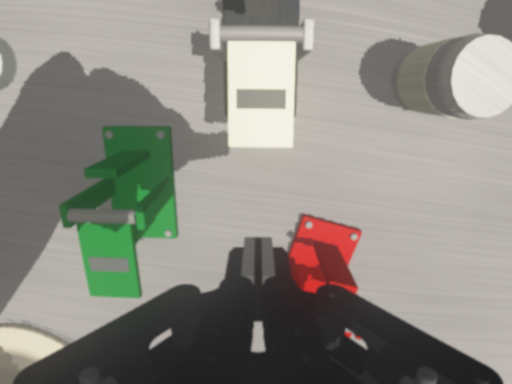

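The wrist view shows the white paddle (bar face up, near edge at row 147, columns 228–295) square to the closed fingertips at (258,240). The tool is lined up with the flag.

Run:
```python
from workcell import bot
from h import *
P=np.load("w1P.npy");o=bot.get_obs();M=R.from_euler('xyz',o['tcp_rot'],degrees=True).as_matrix()
p=cv2.imread("pics/w1.png").astype(int)
m=np.zeros((384,512),bool);m[42:147,229:294]=1
m&=(p[...,2]-p[...,0]>8)&(p[...,2]>150)
q=(P[m]-o['ee_pos'])@M*100
print(m.sum(),"tool cm",q.min(0),q.max(0),q.mean(0)); c=q.mean(0);_,_,V=np.linalg.svd(q-c,full_matrices=False);print(V)
w=P[m];print(w.min(0),w.max(0)); v=np.arange(50,147,12); print(P[v,235].round(4))
```

```text
6825 tool cm [-14.2391964    2.12030608  -2.1911299 ] [20.27197813 11.30109251  3.83529603] [9.44661862 7.66508588 0.20529515]
[[-0.04897732 -0.99869907  0.01419129]
 [ 0.99058913 -0.04675169  0.12863693]
 [ 0.12780611 -0.02035803 -0.99159021]]
[ 0.42201223 -0.33847439 -0.00184336] [ 0.51122875 -0.26782518  0.34326797]
[[ 0.5002 -0.2728  0.1039]
 [ 0.492  -0.2738  0.1045]
 [ 0.4838 -0.2749  0.1059]
 [ 0.4756 -0.2759  0.1063]
 [ 0.4672 -0.2768  0.1054]
 [ 0.4588 -0.2779  0.1069]
 [ 0.4501 -0.2788  0.1061]
 [ 0.4415 -0.2799  0.1074]
 [ 0.4327 -0.281   0.108 ]]
```

>>> play_rows([
  [[0.5,0,0],0,0],
  [[1.5,0,0],0,0],
  [[3,0,0],0,0],
  [[4.5,0.2,0.1],0,0],
  [[6,0.4,0.1],0,0],
  [[7.5,0.6,0.1],0,0],
  [[8.8,0.8,0.1],0,0],
  [[9.8,1.1,0.1],0,0],
  [[10.5,1.4,0.1],0,0],
  [[10.8,1.7,0.1],0,0],
  [[10.8,2,0.1],0,0],
  [[10.8,2,0.1],0,0],
])

```text
time: 2.15
ee_pos: [0.4161, -0.3027, 0.0936]
tcp_rot: [52.9, 90.0, -29.6]
wrist_force: [0.3, 0.2, 1.0]
opening: -0.0002
```

Run:
```python
from workcell import bot
from h import *
o=bot.get_obs();print(o['ee_pos'],o['wrist_force'])
p,d=bot.camera("wrist");cv2.imwrite("pics/w2.png",p)
```

```text
[ 0.41608651 -0.3026724   0.09363869] [0.31331068 0.17359759 1.01818087]
```

View pics/w2.png

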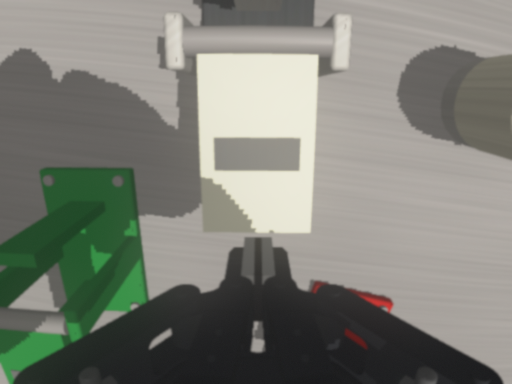

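The fingertip's front (row 237) is a few millimetres short of the paddle's edge (row 233). I'll move in until there is contact.

>>> play_rows([
  [[0,0.2,0],0,0],
  [[0,0.4,0],0,0],
  [[0,0.5,0],0,0],
  [[0,0.6,0],0,0],
  [[0,0.6,0],0,0],
])

```text
time: 2.62
ee_pos: [0.4217, -0.3017, 0.0934]
tcp_rot: [42.7, 90.0, -39.8]
wrist_force: [0.1, 0.4, -0.3]
opening: 0.0002
```

>>> play_rows([
  [[0,0.1,0],0,0],
  [[0,0.1,0],0,0],
  [[0,0.2,0],0,0],
  [[0,0.2,0],0,0],
])

```text
time: 2.95
ee_pos: [0.4231, -0.3015, 0.0932]
tcp_rot: [-92.7, 89.9, -175.1]
wrist_force: [-2.5, -1.4, 0.5]
opening: 0.0003
```

>>> play_rows([
  [[0,0.2,0],0,0],
  [[0,0.2,0],0,0],
  [[-0.2,0.2,0],0,0],
  [[-0.4,0.25,0],0,0],
  [[-0.6,0.3,0],0,0],
  [[-0.8,0.3,0],0,0],
  [[-0.8,0.3,0],0,0],
])

```text
time: 3.53
ee_pos: [0.424, -0.3013, 0.1009]
tcp_rot: [-94.4, 89.7, -176.9]
wrist_force: [-13.6, -2.2, 2.3]
opening: 0.0002
```

Run:
```python
from workcell import bot
from h import *
o=bot.get_obs();print(o['ee_pos'],o['wrist_force'])
p,d=bot.camera("wrist");cv2.imwrite("pics/w3.png",p)
M=np.eye(4);M[:3,:3]=R.from_euler('xyz',o['tcp_rot'],degrees=True).as_matrix();M[:3,3]=o['ee_pos']
c=bot.camera_model("wrist");P=pts(c,d,M@c['mount']);print(P[60:240:15,225].round(4))
```

```text
[ 0.4239989  -0.30129134  0.1008572 ] [-13.55129878  -2.18459525   2.31930259]
[[ 0.5127 -0.2764  0.1063]
 [ 0.5069 -0.2769  0.1056]
 [ 0.5009 -0.2776  0.1054]
 [ 0.4949 -0.2784  0.1072]
 [ 0.4887 -0.279   0.1069]
 [ 0.4826 -0.2798  0.1084]
 [ 0.4764 -0.2805  0.1097]
 [ 0.47   -0.2812  0.1101]
 [ 0.4636 -0.282   0.1114]
 [ 0.4566 -0.2826  0.1107]
 [ 0.4497 -0.2834  0.1114]
 [ 0.4434 -0.2842  0.1135]]
```

View pics/w3.png

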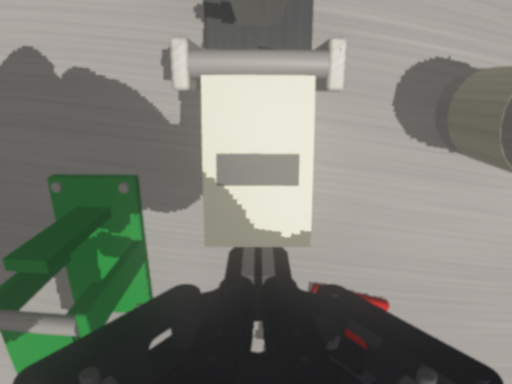

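>>> play_rows([
  [[0,0.1,0],0,0],
  [[-0.2,0.15,0],0,0],
  [[-0.4,0.2,0],0,0],
  [[-0.6,0.25,0],0,0],
  [[-0.8,0.3,0],0,0],
  [[-0.8,0.3,0],0,0],
])

```text
time: 4.08
ee_pos: [0.4257, -0.3011, 0.1089]
tcp_rot: [-92.2, 89.5, -174.8]
wrist_force: [-20.4, -3.9, 6.8]
opening: -0.0
```

```bash
cat > look.py <<'E'
from workcell import bot
from h import *
import sys
o=bot.get_obs();print(o['time'],o['ee_pos'].round(4),o['wrist_force'].round(1))
p,d=bot.camera("wrist");cv2.imwrite(f"pics/{sys.argv[1]}.png",p)
M=np.eye(4);M[:3,:3]=R.from_euler('xyz',o['tcp_rot'],degrees=True).as_matrix();M[:3,3]=o['ee_pos']
c=bot.camera_model("wrist");P=pts(c,d,M@c['mount'])[40:300,218:238].reshape(-1,3)
u=np.array([.991,.1305]);q=np.c_[(P[:,:2]-[.5127,-.2888])@u,P[:,2]-.1]
q=q[(q[:,1]>-.005)&(q[:,1]<.1)&(np.hypot(*q.T)>.02)&(np.hypot(*q.T)<.09)]
a=np.degrees(np.arctan2(q[:,1],-q[:,0]));r=np.hypot(*q.T)
for lo in np.arange(.02,.09,.01):
    s=(r>=lo)&(r<lo+.01)
    if s.any(): print(round(lo,3),s.sum(),np.median(a[s]).round(1),"off-corrected",np.median(a[s]-np.degrees(.003/r[s])).round(1))
E
python3 look.py w4
```

```text
4.0833 [ 0.4257 -0.3011  0.1089] [-20.4  -3.9   6.8]
0.02 456 22.2 off-corrected 15.4
0.03 451 20.2 off-corrected 15.4
0.04 444 19.6 off-corrected 15.7
0.05 457 18.3 off-corrected 15.1
0.06 437 17.6 off-corrected 15.0
0.07 400 17.3 off-corrected 15.0
0.08 325 21.0 off-corrected 19.0
```

View pics/w4.png

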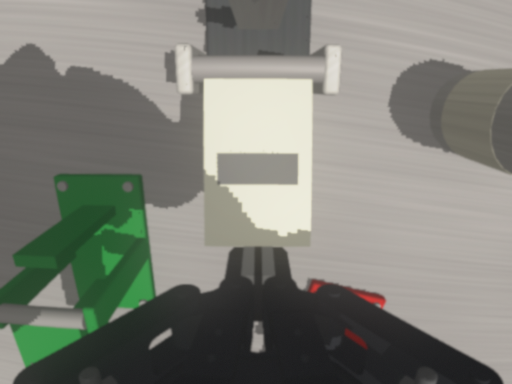

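>>> play_rows([
  [[-0.5,0.1,0],0,0],
  [[-1,0.2,0],0,0],
  [[-1.5,0.35,0],0,0],
  [[-2,0.6,0],0,0],
  [[-2.5,0.9,0],0,0],
  [[-3,1.3,0],0,0],
  [[-3.6,1.7,0],0,0],
  [[-4,2.2,0],0,0],
  [[-4.4,2.7,0],0,0],
  [[-4.8,3.3,0],0,0],
  [[-4.8,3.3,0],0,0],
])

```text
time: 5.05
ee_pos: [0.4633, -0.2964, 0.158]
tcp_rot: [63.0, 89.9, -19.4]
wrist_force: [0.1, -0.6, -0.3]
opening: 0.0003
```

```bash
python3 look.py w5
```

```text
5.05 [ 0.4633 -0.2964  0.158 ] [ 0.1 -0.6 -0.3]
0.02 222 71.5 off-corrected 64.5
0.03 255 69.0 off-corrected 64.1
0.04 262 67.9 off-corrected 64.1
0.05 304 66.6 off-corrected 63.5
0.06 309 65.9 off-corrected 63.3
0.07 481 65.3 off-corrected 63.0
0.08 167 60.5 off-corrected 58.6
```

View pics/w5.png

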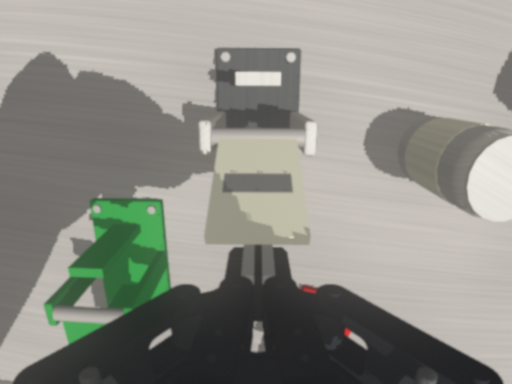

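Flag at about 63° by the depth readings, edge in front of the fingertip. I'll push it over the top.

>>> play_rows([
  [[-0.2,0.6,0],0,0],
  [[-0.3,1.4,0],0,0],
  [[-0.4,2.2,0],0,0],
  [[-0.4,3,0],0,0],
  [[-0.4,3.8,0],0,0],
  [[-0.3,4.5,0],0,0],
  [[-0.1,5.2,0],0,0],
  [[0.1,5.9,0],0,0],
  [[0.4,6.5,0],0,0],
  [[0.7,7.1,0],0,0],
  [[1,7.6,0],0,0],
  [[1,7.6,0],0,0],
])

```text
time: 6.1
ee_pos: [0.538, -0.2861, 0.1461]
tcp_rot: [-135.4, 89.9, 142.2]
wrist_force: [-0.4, 0.5, 0.4]
opening: -0.0
```

```bash
python3 look.py w6
```

```text
6.1 [ 0.538  -0.2861  0.1461] [-0.4  0.5  0.4]
0.02 44 124.2 off-corrected 117.8
0.03 58 125.4 off-corrected 120.6
0.04 88 126.2 off-corrected 122.4
0.05 96 127.0 off-corrected 123.9
0.06 196 127.3 off-corrected 124.5
0.07 329 127.7 off-corrected 125.3
0.08 286 129.0 off-corrected 126.9
```

View pics/w6.png

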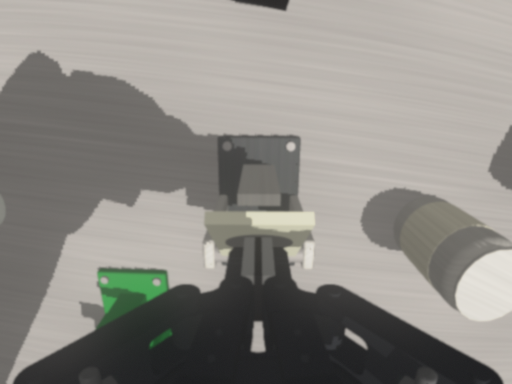

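The flag leans over to the far side at about 127–130°, with the fingertip on the disc face. Now down toward flat.

>>> play_rows([
  [[0.4,0.4,0],0,0],
  [[0.8,0.8,0],0,0],
  [[1.2,1.2,0],0,0],
  [[1.6,1.5,0],0,0],
  [[2.1,1.8,0],0,0],
  [[2.6,2,0],0,0],
  [[3.1,2.2,0],0,0],
  [[3.5,2.3,0],0,0],
  [[3.8,2.4,0],0,0],
  [[4.1,2.4,0],0,0],
  [[4.1,2.4,0],0,0],
])

```text
time: 7.07
ee_pos: [0.5611, -0.2831, 0.1056]
tcp_rot: [-139.7, 90.0, 137.8]
wrist_force: [0.5, -0.0, -0.8]
opening: 0.0001
```

>>> play_rows([
  [[0.1,0,0],0,0],
  [[0.2,0,0],0,0],
  [[0.3,0,0],0,0],
  [[0.35,0,0],0,0],
  [[0.4,0,0],0,0],
  [[0.4,0,0],0,0],
])

```text
time: 7.57
ee_pos: [0.5613, -0.2832, 0.103]
tcp_rot: [66.6, 90.0, -15.9]
wrist_force: [-1.3, 0.6, 5.2]
opening: -0.0002
```

>>> play_rows([
  [[0.1,0,0],0,0],
  [[0.2,0,0],0,0],
  [[0.2,0,0],0,0],
])

```text
time: 7.82
ee_pos: [0.5614, -0.2833, 0.1028]
tcp_rot: [58.0, 89.9, -24.5]
wrist_force: [-5.6, 3.4, 14.6]
opening: 0.0
```

Hard stop at tip height 0.103 m (paddle top when flat). Now I back off upward.

>>> play_rows([
  [[-0.4,0,0],0,0],
  [[-1.2,0,0],0,0],
  [[-2.5,0,0],0,0],
  [[-4,0,0],0,0],
  [[-5.5,-0.5,0],0,0],
  [[-7,-1.5,0],0,0],
  [[-8.5,-3,0],0,0],
  [[-10,-5,0],0,0],
  [[-11,-7,0],0,0],
  [[-11.5,-9,0],0,0],
  [[-12,-10,0],0,0],
  [[-12,-10,0],0,0],
])

```text
time: 8.82
ee_pos: [0.4612, -0.297, 0.2226]
tcp_rot: [44.8, 89.9, -37.8]
wrist_force: [-0.1, 0.6, -0.3]
opening: 0.0002
```

Run:
```python
from workcell import bot
from h import *
o=bot.get_obs();print(o['time'],o['ee_pos'],o['wrist_force'])
M=np.eye(4);M[:3,:3]=R.from_euler('xyz',o['tcp_rot'],degrees=True).as_matrix();M[:3,3]=o['ee_pos']
ims=[]
for n in ["wrist","scene","top"]:
    p,d=bot.camera(n);cv2.imwrite(f"pics/{n}9.png",p);np.save(f"{n}9.npy",d)
    c=bot.camera_model(n)
    P=pts(c,d,M@c['mount'] if n=="wrist" else None)
    u=np.array([.991,.1305]);v=np.array([-.1305,.991]);w=(P[...,:2]-[.5127,-.2888])
    s=w@u;t=w@v
    for a in (.03,.045,.06,.075):
        m=(abs(s-a)<.006)&(abs(t)<.018)&(P[...,2]>.05)&(P[...,2]<.2)
        if m.any(): print(n,a,m.sum(),np.median(P[m][:,2]).round(4))
a=cv2.imread("pics/scene1.png");b=cv2.imread("pics/scene9.png")
cv2.imwrite("pics/cmp.png",cv2.resize(np.hstack([a[60:330,60:450],b[60:330,60:450]]),None,fx=1,fy=1))
```

```text
8.8167 [ 0.46115082 -0.29695014  0.22257875] [-0.08443601  0.55842478 -0.25003581]
wrist 0.03 677 0.1032
wrist 0.045 733 0.1035
wrist 0.06 770 0.1033
wrist 0.075 754 0.1031
scene 0.03 47 0.1036
scene 0.045 54 0.1038
scene 0.06 58 0.1038
scene 0.075 64 0.1032
top 0.03 46 0.1033
top 0.045 44 0.1038
top 0.06 41 0.1038
top 0.075 43 0.1032
```

View pics/cmp.png

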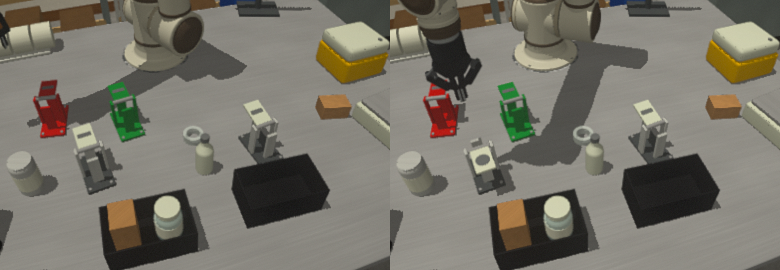

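View pics/wrist9.png

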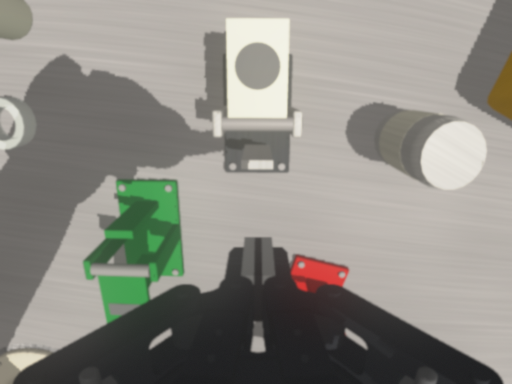

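The disc face is up at wrist px (258,66), and the paddle lies level at z ≈ 0.103 m in all three views. The other objects look unmoved, and the tool touches nothing, so I'm handing it in.

```bash
python3 -c "
from workcell import bot
print(bot.job_done())"
```

```text
the job is handed in; nothing more can be done
None
```

The right stand's flag now lies flat on its far side with the disc face up, and I've handed the job in. The carton and jar were in the crate behind that stand.

- **How it was done:** I pushed the flag with the closed fingertips and never gripped it. They lifted it by its near edge, carried it over the top and pressed it down to its stop. The highest wrist force I read was about 22 N, and the clock stood at about 9 s.
- **Last checks:** All three cameras put the paddle's top face at about 0.103 m along its length, which means it is level. The disc mark was visible on top. The arm was clear of everything, with wrist force near zero.
- **Everything else:** Comparing the scene camera's before and after pictures by eye, the left flag, the crates, the loose items and the green and red look-alikes had not moved. I did not measure this.

No check failed. The forces were only read at the end of each move, so short peaks in between were not recorded.

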